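Screw the brass hose elbow home so that it points along the red line

ROBOT

A 6-joint arm with a two-finger parallel gripper is mounted at the origin on the work surface; the furniture and walls round the work are solid. World frame = base frame: x ahead of the robot, y to its left, z up, the work surface at z = 0. Lengths are in mm, angles in rad, forces in N, time in s.
With the tool pointing down it reaches from about 250 to 775 mm from the base axis. Payload 8.9 kg.
Tool frame: the origin (TCP) lies at the centre of the arm's flange, where the gripper is bolted on; the fingertips stand 173 mm ahead of it and the grasp point (between the pads) lies 155 mm ahead of it; z points along the fingers, y is the line along which they close (so a half turn about z gives the same grasp; the last joint's range is limited). The gripper opens to 85 mm and grips with 20 to 120 N. Pads are 22 mm wide; open, the fingers measure 114 mm over their backs; the gripper's body (76 mm by 85 mm) begins 54 mm behind the grasp point. The pads swing forward as they close: fully open they stand 13 mm farther back than shut.
Start: joints at [-1.436, 0.291, -0.153, 1.127, 0, 1.431], TCP at [141.957, -505.443, 404.705] pointing down, gripper open.
Joint ranges: [-2.52, 2.52], [-0.91, 1.74], [-1.3, 1.37], [-1.96, 2.02], [-1.52, 1.47], [-3.14, 3.14]. Speed limits (rad/s): [2.22, 2.22, 2.79, 3.14, 3.14, 3.14].

INTERFACE

Orientations are given as a unit quaternion [w, x, y, z].
In Python, from station import env gives the robot as it stands. The module is installed in compiled form; this text tells all that it offers.
- The arm moves only by the tool step_arm, never from a script. Its argument "moves" is a list of rows, each an object with "dr": the turn, a rotation vector about the tool's x, y, z scaled (see below), a list of three; "slide": the shift along the tool's x, y, z scaled (see below), a list of three; "jaw": the gripper command: -1 is fully open, 1 is shut, values between are in proportion. A call has exactly 8 rows; each row shifts and turns the commanded pose from where the row before left it, along the tool's axes as they then stand; what a row does not reach is not made up. The controller multiplies each number of a shift by 25 mm and each number of a turn by 0.15 rad. A row lasts 1/10 s, in which the tool goes at most 50 mm and 8.59 degrees, less where a joint would pass 70% of its speed; a pose out of reach is approached as far as the arm can. A call with a number of a shift or a turn outside -1 to 1 is refused whole. A call with a gripper value outside its range is refused whole. The fingers move at their own pace and stop on an object; "newtons" is the grip in N (left out, the last holds). Time passes only in rows, so rows that do not move let the fingers close, or fill a call up. It gives the time, the measured TCP pose, the force, the opening and the grip force at its end, in the units of the state.
- env.get_obs(): the state, without advancing time (a new reading comes with each control period).
- env.camera(name): name is "scene" or "top"; returns a dict with "pixels" (480x640x3 uint8, red, green, blue), "camera_matrix" (3x3 intrinsics, pixels), "rvec" (rotation vector, rad) and "tvec" (3), from world to camera coordinates, as OpenCV has them. Camera axes: x right, y down, z forward; pixel columns grow to the right and rows downward; lengths in mm; the calibration is good to about 2 mm. A picture is of the moment at which its call begins. There is no depth.
- env.finish_job(): hands the job in; it is judged then, once.
The state is a dict: "time": time; "joints": joint angles; "qd": joint speeds; "tau": joint torques, N m; "tcp_pos": TCP position; "tcp_rot": TCP orientation; "ft_force": force on the tool from outside, world axes, zero at the start; "ft_torque": the same for the moment, N m; "grip_width": finger opening in mm; "gripper_force": force on a finger pad.
Only numpy, scipy, OpenCV 4.12 (cv2) and the standard library are available. Lean on these libraries where they do the work, as an engineer would, in place of code of your own. Each camera call takes 0.05 s, during which the arm holds its last target. There are 200 camera calls.

TASK

Two small vices on the baseboard each hold an air block for the airbrush line. Screw the brass elbow farther in, clockwise seen from above, as it grows stiffer, and stop when its hose barb points along the red line on its block; do not wring it well past the line and back, for then it leaks. The black elbow in the other vice is already done: leave it as it is.

Things in the scene. Friction and masses are not known exactly. Their poses are not given: they have to be found in the camera images.
- brass_elbow (a joint): angle (rad) of the brass elbow in its port; grows clockwise from above, as it is screwed in, about the vertical port axis. At 1.6 the barb points exactly along the red line; starts at 0.3 to 0.8; hard stop at 2.3. Turning takes about 0.15 N m at 0.3, rising by 0.08 N m per rad to 0.25 at the line. It stays where it is left; the thread is so fine that it does not sink noticeably.
- brass_elbow_grip (a point): centre of the brass elbow's square body (26 x 26 mm, 32 mm high) on the port axis, 89 mm above the baseboard. +x points out along the hose barb (17 mm thick, tip 50 mm from the axis), z up; its two flat y sides are free for fingers. Beneath it come a hexagon 23 mm across and the aluminium block, top 58 mm above the baseboard, in a blue vice, 96 x 165 mm, bolted down, no higher.
- mark_end (a point): outer end of the red line (6 mm wide, 24 mm long) on top of the aluminium block (84 x 50 mm) that carries the brass elbow, 58 mm above the baseboard, 41 mm from the port axis. The line runs straight out from the port axis to this point, then down the end of the block; at the right angle the barb lies above it.
- black_elbow_tip (a point): outlet tip of the black plastic elbow with the blue ring, 52 mm from its port axis, 89 mm above the baseboard, +x pointing outward from that axis. It sits in a vice and block like the other's, with its outlet already over its own red line, and turns if pushed.

How it is judged:
By the outcome, as a careful person would: the job done as asked, in the order asked, and still so for the second after the job is handed in, with the robot touching nothing.
It also fails if it takes over 29 s, if anything falls off the work surface, if the arm or the gripper's body presses on something with over 40 N, if the wrist force passes 120 N, or if a joint passes its speed limit or range.

## Working session

There is one attempt and no reset: what is moved stays moved. The work goes in short steps, Python scripts to look and compute and a tool call to move; the robot and the scene stay as the last step left them, time stands still between calls to the robot, and variables do not carry over. Pictures are saved under pics/ and viewed, at most 10 in all, crops included, and the job is handed in when it is done.

Besides the shell and the picture viewer there is one more tool, called after ">>>" in YAML: its name, and indented under it one key for each argument. step_arm: Moves the arm, as the interface text tells. Shifts and turns lie within -1 to 1; 1 stands for 25 mm of shift or 0.15 rad of turn. Its arguments: {"type":"object","properties":{"moves":{"type":"array","items":{"type":"object","properties":{"dr":{"type":"array","items":{"type":"number","minimum":-1,"maximum":1}},"slide":{"type":"array","items":{"type":"number","minimum":-1,"maximum":1}},"jaw":{"type":"number"}}}},"newtons":{"type":"number"}},"required":["moves"]}

```bash
mkdir -p pics; cat > h.py <<'E'
import numpy as np, cv2
from station import env
def snap(n,f):
    c=env.camera(n); cv2.imwrite('pics/'+f,c['pixels'][:,:,::-1]); np.savez('pics/'+f[:-4],**{k:np.array(v) for k,v in c.items()}); return c
def back(c,uv,z):
    R=cv2.Rodrigues(np.array(c['rvec'],float))[0];t=np.array(c['tvec'],float).ravel()
    p=cv2.undistortPoints(np.array(uv,float).reshape(-1,1,2),np.array(c['camera_matrix'],float),None).reshape(-1,2)
    o=-R.T@t; d=np.c_[p,np.ones(len(p))]@R
    return o+d*((z-o[2])/d[:,2])[:,None]
E
python3 - <<'E'
from h import *
a=snap('top','t0.png');b=snap('scene','s0.png')
for c in(a,b):
    R=cv2.Rodrigues(c['rvec'])[0];print((-R.T@np.ravel(c['tvec'])).round())
print(env.get_obs())
E
```

```text
[324. 220. 960.]
[907. 350. 826.]
{'time': 0.1, 'joints': array([-1.43633000e+00,  2.91191493e-01, -1.54020388e-01,  1.12669797e+00,
        4.08107395e-06,  1.43145630e+00]), 'qd': array([-0.000277  , -0.00272117,  0.00119126,  0.00069489, -0.00179224,
        0.00016642]), 'tau': array([ 1.69588177e-03, -5.37976706e+01,  3.31920004e+01,  9.22412204e-03,
       -1.49385310e-04, -3.02966164e-06]), 'tcp_pos': array([ 141.91824035, -505.26471296,  404.21785145]), 'tcp_rot': array([-5.56754030e-04,  9.90643234e-01,  1.36475903e-01,  3.39727105e-06]), 'ft_force': array([ 0.67893371, -0.87254746, -1.10581043]), 'ft_torque': array([0.01574477, 0.00542893, 0.01730888]), 'gripper_force': 0.0, 'grip_width': 85.11723533759351}
```

View pics/t0.png

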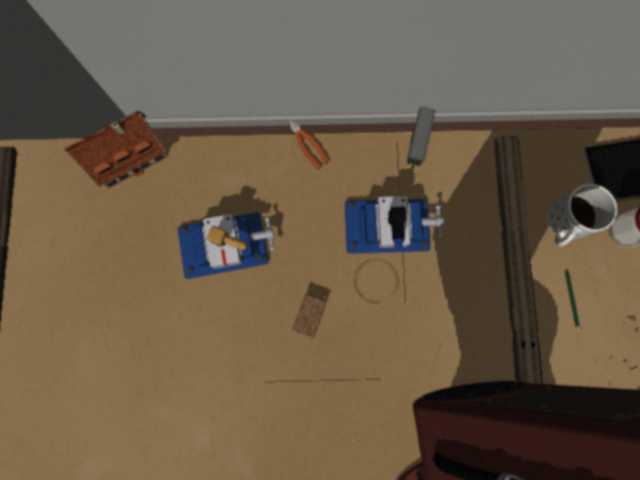

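View pics/s0.png

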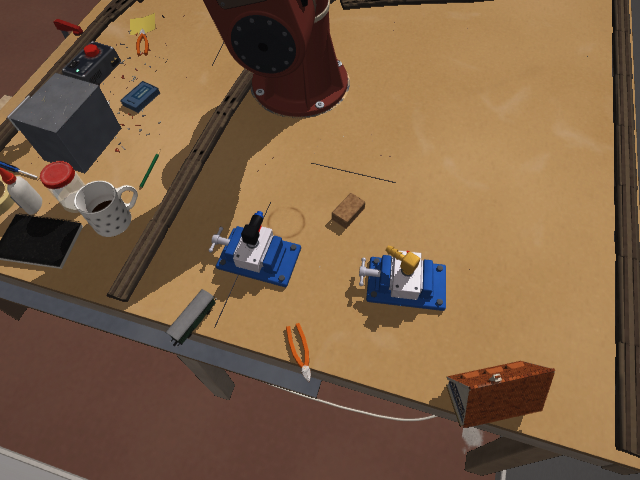

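The top view shows the brass elbow at about (217,237), with its barb tip near (244,246) and the red line near (224,258). The black elbow is at (398,220). I'll zoom in on the brass elbow.

```bash
python3 - <<'E'
import cv2,numpy as np
a=cv2.imread('pics/t0.png')[200:290,170:290];b=cv2.imread('pics/s0.png')[230:320,345:465]
cv2.imwrite('pics/z0.png',np.vstack([cv2.resize(x,None,fx=3.3*1,fy=3.3,interpolation=cv2.INTER_CUBIC) for x in(a,b)]))
E
```

```text
(no output)
```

View pics/z0.png

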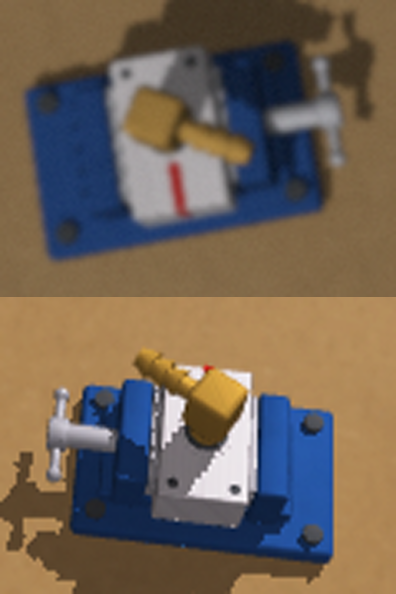

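```bash
python3 - <<'E'
from h import *
a=np.load('pics/t0.npz');b=np.load('pics/s0.npz')
T=lambda *p:np.array(p)/3.3+[170,200]
S=lambda *p:(np.array(p)-[0,297])/3.3+[345,230]
print('body top z105',back(a,T((155,118)),105),back(b,S((217,387)),105))
print('tip z89',back(a,T((246,150)),89),back(b,S((140,362)),89))
q=back(a,T((108,63),(205,48),(233,205),(135,225)),58);print('block',q,q.mean(0),[np.linalg.norm(q[i]-q[i-1]) for i in range(4)])
r=back(a,T((175,165),(182,210)),58);print('red',r)
for n,z,c in(('red',r,0),):
  d=r[1]-r[0];print(np.arctan2(d[1],d[0]))
d=q[2]+q[3]-q[0]-q[1];print('blockaxis',np.arctan2(d[1],d[0]))
print('base corners',back(a,T((25,90),(300,40),(323,205),(52,260)),10))
E
```

```text
body top z105 [[486.41722971 374.89493752 105.        ]] [[488.23709549 376.38302443 105.        ]]
tip z89 [[472.31777556 332.39919686  89.        ]] [[475.77293681 333.1124799   89.        ]]
block [[524.92745614 408.16157395  58.        ]
 [531.84439652 357.8927053   58.        ]
 [449.22661249 342.92331879  58.        ]
 [440.01629203 392.83565715  58.        ]] [486.5036893 375.4533138  58.       ] [np.float64(86.28319370333946), np.float64(50.74251885314462), np.float64(83.96297261154427), np.float64(50.75501476739127)]
red [[470.56679763 372.79289749  58.        ]
 [447.21063796 368.9560597   58.        ]]
-2.978771707436513
blockaxis -2.9626898476780013
base corners [[521.51042136 463.08781579  10.        ]
 [546.29855649 313.17762788  10.        ]
 [454.85065595 300.9952886   10.        ]
 [428.30164328 446.10578762  10.        ]]
```

The two views agree. The port axis is near (487, 375.5), the barb is at yaw -1.87 and the line at -2.97, so it needs about 1.10 rad clockwise. I'll turn the wrist first, then travel.

>>> step_arm:
  moves:
    - {"dr":[0,0,-1],"slide":[0,0,0],"jaw":-1}
    - {"dr":[0,0,-1],"slide":[0,0,0],"jaw":-1}
    - {"dr":[0,0,-1],"slide":[0,0,0],"jaw":-1}
    - {"dr":[0,0,-1],"slide":[0,0,0],"jaw":-1}
    - {"dr":[0,0,-1],"slide":[0,0,0],"jaw":-1}
    - {"dr":[0,0,-1],"slide":[0,0,0],"jaw":-1}
    - {"dr":[0,0,-1],"slide":[0,0,0],"jaw":-1}
    - {"dr":[0,0,-1],"slide":[0,0,0],"jaw":-1}

```text
time: 0.9
tcp_pos: [141.9, -505.3, 404.4]
tcp_rot: [-0.0, 0.738, 0.674, 0.0]
ft_force: [-0.8, 0.9, -1.1]
grip_width: 85.5
gripper_force: 0.0
```

>>> step_arm:
  moves:
    - {"dr":[0,0,-1]}
    - {"dr":[0,0,-1]}
    - {"dr":[0,0,-1]}
    - {"dr":[0,0,-1]}
    - {"dr":[0,0,-1]}
    - {"dr":[0,0,-1]}
    - {"dr":[0,0,-1]}
    - {"dr":[0,0,-1]}

```text
$.moves[0]: bad value
```

>>> step_arm:
  moves:
    - {"dr":[0,0,-1]}
    - {"dr":[0,0,-1]}
    - {"dr":[0,0,-1]}
    - {"dr":[0,0,-1]}
    - {"dr":[0,0,-1]}
    - {"dr":[0,0,-1]}
    - {"dr":[0,0,-1]}
    - {"dr":[0,0,-1]}

```text
$.moves[0]: bad value
```

>>> step_arm:
  moves:
    - {"dr":[0,0,-1]}
    - {"dr":[0,0,-1]}
    - {"dr":[0,0,-1]}
    - {"dr":[0,0,-0.6]}
    - {"slide":[-1,-0.08,0]}
    - {"slide":[-1,-0.08,0]}
    - {"slide":[-1,-0.08,0]}
    - {"slide":[-1,-0.08,0]}

```text
$.moves[0]: bad value
```

```bash
cat > r.py <<'E'
from h import *
from scipy.spatial.transform import Rotation as Ro
def rel(P):
    o=env.get_obs();q=o['tcp_rot'];R=Ro.from_quat([*q[1:],q[0]]).as_matrix()
    print('t',o['time'],'tcp',o['tcp_pos'].round(1),'yawx',np.arctan2(R[1,0],R[0,0]).round(4),'tilt',R[:,2].round(4),'j',o['joints'].round(2))
    print('units',((np.array(P)-o['tcp_pos'])@R/25).round(2),'F',np.round(o['ft_force'],1),'M',np.round(o['ft_torque'],2),'w',o['grip_width'],o['gripper_force'])
E
python3 -c "
from r import *
rel([487,375.5,404])"
```

```text
t 0.9 tcp [ 141.9 -505.3  404.4] yawx 1.48 tilt [-1.e-04  8.e-04 -1.e+00] j [-1.44  0.29 -0.15  1.13  0.    0.23]
units [36.34 10.55  0.04] F [-0.8  0.9 -1.1] M [ 0.02 -0.01  0.04] w 85.45616107209007 0.0
```

All fields are required in each row.

>>> step_arm:
  moves:
    - {"dr":[0,0,-1],"slide":[0,0,0],"jaw":-1}
    - {"dr":[0,0,-1],"slide":[0,0,0],"jaw":-1}
    - {"dr":[0,0,-1],"slide":[0,0,0],"jaw":-1}
    - {"dr":[0,0,-1],"slide":[0,0,0],"jaw":-1}
    - {"dr":[0,0,-1],"slide":[0,0,0],"jaw":-1}
    - {"dr":[0,0,-1],"slide":[0,0,0],"jaw":-1}
    - {"dr":[0,0,-1],"slide":[0,0,0],"jaw":-1}
    - {"dr":[0,0,-1],"slide":[0,0,0],"jaw":-1}

```text
time: 1.7
tcp_pos: [141.9, -505.3, 404.4]
tcp_rot: [-0.0, 0.229, 0.973, 0.0]
ft_force: [-1.4, -0.8, 0.1]
grip_width: 85.6
gripper_force: 0.0
```

>>> step_arm:
  moves:
    - {"dr":[0,0,-1],"slide":[0,0,0],"jaw":-1}
    - {"dr":[0,0,-1],"slide":[0,0,0],"jaw":-1}
    - {"dr":[0,0,-1],"slide":[0,0,0],"jaw":-1}
    - {"dr":[0,0,-1],"slide":[0,0,0],"jaw":-1}
    - {"dr":[0,0,-1],"slide":[0,0,0],"jaw":-1}
    - {"dr":[0,0,-1],"slide":[0,0,0],"jaw":-1}
    - {"dr":[0,0,-1],"slide":[0,0,0],"jaw":-1}
    - {"dr":[0,0,-1],"slide":[0,0,0],"jaw":-1}

```text
time: 2.5
tcp_pos: [141.9, -505.3, 404.4]
tcp_rot: [0.0, -0.361, 0.933, 0.0]
ft_force: [-0.8, -1.2, 0.1]
grip_width: 85.4
gripper_force: 0.0
```

>>> step_arm:
  moves:
    - {"dr":[0,0,-1],"slide":[0,0,0],"jaw":-1}
    - {"dr":[0,0,-1],"slide":[0,0,0],"jaw":-1}
    - {"dr":[0,0,-1],"slide":[0,0,0],"jaw":-1}
    - {"dr":[0,0,-0.6],"slide":[0,0,0],"jaw":-1}
    - {"dr":[0,0,0],"slide":[-1,-0.08,0],"jaw":-1}
    - {"dr":[0,0,0],"slide":[-1,-0.08,0],"jaw":-1}
    - {"dr":[0,0,0],"slide":[-1,-0.08,0],"jaw":-1}
    - {"dr":[0,0,0],"slide":[-1,-0.08,0],"jaw":-1}

```text
time: 3.3
tcp_pos: [179.2, -411.2, 404.4]
tcp_rot: [0.0, -0.594, 0.804, 0.0]
ft_force: [0.3, -0.3, 0.1]
grip_width: 85.0
gripper_force: 0.0
```

```bash
python3 -c "
from r import *
rel([487,375.5,404])"
```

```text
t 3.3 tcp [ 179.2 -411.2  404.4] yawx -1.8696 tilt [-1.e-04  7.e-04 -1.e+00] j [-1.32  0.15 -0.34  1.08  0.   -2.59]
units [-3.37e+01 -2.50e+00  3.00e-02] F [ 0.3 -0.3  0.1] M [-0.06 -0.03  0.02] w 85.03070648841947 0.0
```

>>> step_arm:
  moves:
    - {"dr":[0,0,0],"slide":[-1,-0.08,0],"jaw":-1}
    - {"dr":[0,0,0],"slide":[-1,-0.08,0],"jaw":-1}
    - {"dr":[0,0,0],"slide":[-1,-0.08,0],"jaw":-1}
    - {"dr":[0,0,0],"slide":[-1,-0.08,0],"jaw":-1}
    - {"dr":[0,0,0],"slide":[-1,-0.08,0],"jaw":-1}
    - {"dr":[0,0,0],"slide":[-1,-0.08,0],"jaw":-1}
    - {"dr":[0,0,0],"slide":[-1,-0.08,0],"jaw":-1}
    - {"dr":[0,0,0],"slide":[-1,-0.08,0],"jaw":-1}

```text
time: 4.1
tcp_pos: [253.3, -224.7, 404.6]
tcp_rot: [0.0, -0.594, 0.804, 0.0]
ft_force: [0.1, -0.0, -0.1]
grip_width: 85.3
gripper_force: 0.0
```

>>> step_arm:
  moves:
    - {"dr":[0,0,0],"slide":[-1,-0.08,0],"jaw":-1}
    - {"dr":[0,0,0],"slide":[-1,-0.08,0],"jaw":-1}
    - {"dr":[0,0,0],"slide":[-1,-0.08,0],"jaw":-1}
    - {"dr":[0,0,0],"slide":[-1,-0.08,0],"jaw":-1}
    - {"dr":[0,0,0],"slide":[-1,-0.08,0],"jaw":-1}
    - {"dr":[0,0,0],"slide":[-1,-0.08,0],"jaw":-1}
    - {"dr":[0,0,0],"slide":[-1,-0.08,0],"jaw":-1}
    - {"dr":[0,0,0],"slide":[-1,-0.08,0],"jaw":-1}

```text
time: 4.9
tcp_pos: [327.4, -38.3, 404.6]
tcp_rot: [-0.0, -0.594, 0.804, 0.0]
ft_force: [0.2, -0.7, 0.8]
grip_width: 85.4
gripper_force: 0.0
```

>>> step_arm:
  moves:
    - {"dr":[0,0,0],"slide":[-1,-0.08,0],"jaw":-1}
    - {"dr":[0,0,0],"slide":[-1,-0.08,0],"jaw":-1}
    - {"dr":[0,0,0],"slide":[-1,-0.08,0],"jaw":-1}
    - {"dr":[0,0,0],"slide":[-1,-0.08,0],"jaw":-1}
    - {"dr":[0,0,0],"slide":[-1,-0.08,0],"jaw":-1}
    - {"dr":[0,0,0],"slide":[-1,-0.08,0],"jaw":-1}
    - {"dr":[0,0,0],"slide":[-1,-0.08,0],"jaw":-1}
    - {"dr":[0,0,0],"slide":[-1,-0.08,0],"jaw":-1}

```text
time: 5.7
tcp_pos: [401.5, 148.2, 404.5]
tcp_rot: [-0.0, -0.594, 0.804, 0.0]
ft_force: [1.3, -0.4, 0.1]
grip_width: 85.1
gripper_force: 0.0
```

```bash
python3 -c "
from r import *
rel([487,375.5,245])"
```

```text
t 5.7 tcp [401.5 148.2 404.5] yawx -1.8692 tilt [-4.e-04 -1.e-04 -1.e+00] j [ 0.18  0.11 -0.39  1.08 -0.   -1.09]
units [-9.7  -0.6   6.38] F [ 1.3 -0.4  0.1] M [ 0.01 -0.04  0.04] w 85.1231929321288 0.0
```

>>> step_arm:
  moves:
    - {"dr":[0,0,0],"slide":[-1,-0.06,0],"jaw":-1}
    - {"dr":[0,0,0],"slide":[-1,-0.06,0],"jaw":-1}
    - {"dr":[0,0,0],"slide":[-1,-0.06,0],"jaw":-1}
    - {"dr":[0,0,0],"slide":[-1,-0.06,0],"jaw":-1}
    - {"dr":[0,0,0],"slide":[-1,-0.06,0],"jaw":-1}
    - {"dr":[0,0,0],"slide":[-1,-0.06,0],"jaw":-1}
    - {"dr":[0,0,0],"slide":[-1,-0.06,0],"jaw":-1}
    - {"dr":[0,0,0],"slide":[-1,-0.06,0],"jaw":-1}

```text
time: 6.5
tcp_pos: [471.9, 335.7, 404.3]
tcp_rot: [-0.0, -0.594, 0.804, 0.0]
ft_force: [-0.1, -1.0, 0.1]
grip_width: 85.6
gripper_force: 0.0
```

>>> step_arm:
  moves:
    - {"dr":[0,0,0],"slide":[-0.85,-0.06,0],"jaw":-1}
    - {"dr":[0,0,0],"slide":[-0.85,-0.06,0],"jaw":-1}
    - {"dr":[0,0,0],"slide":[0,0,1],"jaw":-1}
    - {"dr":[0,0,0],"slide":[0,0,1],"jaw":-1}
    - {"dr":[0,0,0],"slide":[0,0,1],"jaw":-1}
    - {"dr":[0,0,0],"slide":[0,0,0.7],"jaw":-1}
    - {"dr":[0,0,0],"slide":[0,0,0],"jaw":-1}
    - {"dr":[0,0,0],"slide":[0,0,0],"jaw":-1}

```text
time: 7.3
tcp_pos: [487.1, 374.5, 312.4]
tcp_rot: [-0.0, -0.594, 0.804, 0.0]
ft_force: [-0.0, -0.3, 0.6]
grip_width: 85.6
gripper_force: 0.0
```

```bash
python3 - <<'E'
from r import *
rel([487,375.5,245])
c=snap('scene','s1.png');t=snap('top','t1.png')
cv2.imwrite('pics/z1.png',np.vstack([cv2.resize(x['pixels'][y:y+90,u:u+120,::-1],None,fx=3.3,fy=3.3,interpolation=2) for x,y,u in((t,200,170),(c,230,345))]))
E
```

```text
t 7.3 tcp [487.1 374.5 312.4] yawx -1.8694 tilt [-5.e-04 -3.e-04 -1.e+00] j [ 0.54  0.52 -0.05  1.   -0.   -0.74]
units [-0.04  0.01  2.69] F [-0.  -0.3  0.6] M [ 0.01 -0.02 -0.  ] w 85.59688252725762 0.0
```

View pics/z1.png

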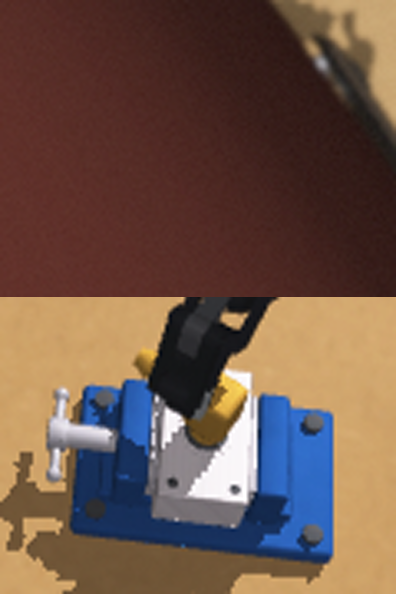

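>>> step_arm:
  moves:
    - {"dr":[0,0,0],"slide":[0,0,0.9],"jaw":-1}
    - {"dr":[0,0,0],"slide":[0,0,0.9],"jaw":-1}
    - {"dr":[0,0,0],"slide":[0,0,0.9],"jaw":-1}
    - {"dr":[0,0,0],"slide":[0,0,0],"jaw":-1}
    - {"dr":[0,0,0],"slide":[0,0,0],"jaw":1}
    - {"dr":[0,0,0],"slide":[0,0,0],"jaw":1}
    - {"dr":[0,0,0],"slide":[0,0,0],"jaw":1}
    - {"dr":[0,0,0],"slide":[0,0,0],"jaw":1}
  newtons: 80

```text
time: 8.2
tcp_pos: [487.5, 374.7, 245.8]
tcp_rot: [0.001, -0.594, 0.804, -0.0]
ft_force: [12.4, -5.4, 8.8]
grip_width: 28.4
gripper_force: 9.2
```

```bash
python3 -c "
from r import *
rel([487,375.5,245])"
```

```text
t 8.2 tcp [487.5 374.7 245.8] yawx -1.8694 tilt [ 1.8e-03  7.0e-04 -1.0e+00] j [ 0.54  0.58 -0.14  0.85 -0.   -0.74]
units [-0.03  0.03  0.03] F [12.4 -5.4  8.8] M [-0.82 -3.5  -0.18] w 28.370341312880907 9.247171625029296
```

>>> step_arm:
  moves:
    - {"dr":[0,0,0],"slide":[0,0,0],"jaw":1}
    - {"dr":[0,0,0],"slide":[0,0,0],"jaw":1}
    - {"dr":[0,0,0],"slide":[0,0,0],"jaw":1}
    - {"dr":[0,0,0],"slide":[0,0,0],"jaw":1}
    - {"dr":[0,0,0.5],"slide":[0,0,0],"jaw":1}
    - {"dr":[0,0,0.5],"slide":[0,0,0],"jaw":1}
    - {"dr":[0,0,0],"slide":[0,0,0],"jaw":1}
    - {"dr":[0,0,0],"slide":[0,0,0],"jaw":1}

```text
time: 9.0
tcp_pos: [487.8, 374.6, 246.2]
tcp_rot: [0.001, -0.532, 0.847, -0.0]
ft_force: [0.0, -0.8, 7.3]
grip_width: 25.2
gripper_force: 79.8
```

```bash
python3 -c "
from r import *
rel([487,375.5,245])"
```

```text
t 9.0 tcp [487.8 374.6 246.2] yawx -2.0199 tilt [ 2.6e-03  8.0e-04 -1.0e+00] j [ 0.54  0.58 -0.13  0.85 -0.   -0.59]
units [-0.02  0.04  0.05] F [ 0.  -0.8  7.3] M [-0.31 -0.04 -0.12] w 25.210727757705033 79.8245416302234
```

>>> step_arm:
  moves:
    - {"dr":[0,0,0.7],"slide":[0,0,0],"jaw":1}
    - {"dr":[0,0,0.7],"slide":[0,0,0],"jaw":1}
    - {"dr":[0,0,0.7],"slide":[0,0,0],"jaw":1}
    - {"dr":[0,0,0.7],"slide":[0,0,0],"jaw":1}
    - {"dr":[0,0,0.7],"slide":[0,0,0],"jaw":1}
    - {"dr":[0,0,0.7],"slide":[0,0,0],"jaw":1}
    - {"dr":[0,0,0.7],"slide":[0,0,0],"jaw":1}
    - {"dr":[0,0,0],"slide":[0,0,0],"jaw":1}

```text
time: 9.8
tcp_pos: [486.7, 375.8, 246.2]
tcp_rot: [0.0, -0.191, 0.982, 0.002]
ft_force: [-6.7, 4.6, 8.5]
grip_width: 25.0
gripper_force: 80.2
```

```bash
python3 - <<'E'
from r import *
rel([487,375.5,245])
c=snap('scene','s2.png');t=snap('top','t2.png')
cv2.imwrite('pics/z2.png',np.vstack([cv2.resize(x['pixels'][y:y+90,u:u+120,::-1],None,fx=3.3,fy=3.3,interpolation=2) for x,y,u in((t,200,170),(c,230,345))]))
E
```

```text
t 9.8 tcp [486.7 375.8 246.2] yawx -2.7566 tilt [ 2.0e-04  3.7e-03 -1.0e+00] j [ 0.54  0.58 -0.14  0.85  0.    0.15]
units [-0.01 -0.01  0.05] F [-6.7  4.6  8.5] M [ 1.1   1.02 -0.04] w 24.982769956963732 80.16864934936166
```

View pics/z2.png

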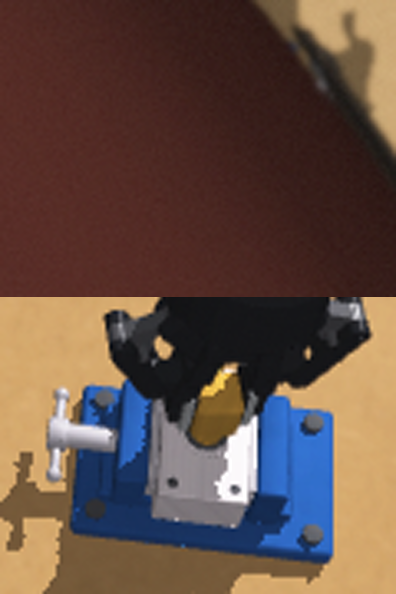

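>>> step_arm:
  moves:
    - {"dr":[0,0,0.5],"slide":[0,0,0],"jaw":1}
    - {"dr":[0,0,0.4],"slide":[0,0,0],"jaw":1}
    - {"dr":[0,0,0.4],"slide":[0,0,0],"jaw":1}
    - {"dr":[0,0,0],"slide":[0,0,0],"jaw":1}
    - {"dr":[0,0,0],"slide":[0,0,0],"jaw":1}
    - {"dr":[0,0,0],"slide":[0,0,0],"jaw":-1}
    - {"dr":[0,0,0],"slide":[0,0,0],"jaw":-1}
    - {"dr":[0,0,0],"slide":[0,0,0],"jaw":-1}

```text
time: 10.7
tcp_pos: [487.2, 374.3, 244.9]
tcp_rot: [0.0, -0.096, 0.995, -0.0]
ft_force: [1.1, -0.4, -0.9]
grip_width: 67.8
gripper_force: 0.0
```

>>> step_arm:
  moves:
    - {"dr":[0,0,0],"slide":[0,0,0],"jaw":-1}
    - {"dr":[0,0,0],"slide":[0,0,0],"jaw":-1}
    - {"dr":[0,0,0],"slide":[0,0,0],"jaw":-1}
    - {"dr":[0,0,0],"slide":[0,0,-1],"jaw":-1}
    - {"dr":[0,0,0],"slide":[0,0,-1],"jaw":-1}
    - {"dr":[0,0,0],"slide":[0,0,-1],"jaw":-1}
    - {"dr":[0,0,0],"slide":[0,0,-1],"jaw":-1}
    - {"dr":[0,0,0],"slide":[0,0,-1],"jaw":-1}

```text
time: 11.5
tcp_pos: [487.0, 374.4, 370.8]
tcp_rot: [0.0, -0.096, 0.995, -0.0]
ft_force: [-0.0, -0.9, -0.8]
grip_width: 85.5
gripper_force: 0.0
```

```bash
python3 - <<'E'
from r import *
rel([487,375.5,245])
E
```

```text
t 11.5 tcp [487.  374.4 370.8] yawx -2.9495 tilt [ 0. -0. -1.] j [ 0.54  0.48  0.04  1.13 -0.    0.34]
units [-0.01  0.05  5.03] F [-0.  -0.9 -0.8] M [ 0.06  0.01 -0.03] w 85.51864050972796 0.0
```

>>> step_arm:
  moves:
    - {"dr":[0,0,0],"slide":[0,-1,0],"jaw":-1}
    - {"dr":[0,0,0],"slide":[0,-1,0],"jaw":-1}
    - {"dr":[0,0,0],"slide":[0,-1,0],"jaw":-1}
    - {"dr":[0,0,0],"slide":[0,-1,0],"jaw":-1}
    - {"dr":[0,0,0],"slide":[0,-1,0],"jaw":-1}
    - {"dr":[0,0,0],"slide":[0,-1,0],"jaw":-1}
    - {"dr":[0,0,0],"slide":[0,-1,0],"jaw":-1}
    - {"dr":[0,0,0],"slide":[0,-1,0],"jaw":-1}

```text
time: 12.3
tcp_pos: [525.4, 177.1, 369.8]
tcp_rot: [0.0, -0.096, 0.995, -0.0]
ft_force: [0.0, 0.8, -0.9]
grip_width: 85.6
gripper_force: 0.0
```

```bash
python3 - <<'E'
from r import *
rel([487,375.5,245])
c=snap('scene','s3.png');t=snap('top','t3.png')
cv2.imwrite('pics/z3.png',np.vstack([cv2.resize(x['pixels'][y:y+90,u:u+120,::-1],None,fx=3.3,fy=3.3,interpolation=2) for x,y,u in((t,200,170),(c,230,345))]))
E
```

```text
t 12.3 tcp [525.4 177.1 369.8] yawx -2.9495 tilt [ 1.e-04 -0.e+00 -1.e+00] j [ 0.19  0.37 -0.14  1.07 -0.    0.  ]
units [-0.01  8.08  4.99] F [ 0.   0.8 -0.9] M [-0.01  0.    0.07] w 85.56604167351549 0.0
```

View pics/z3.png

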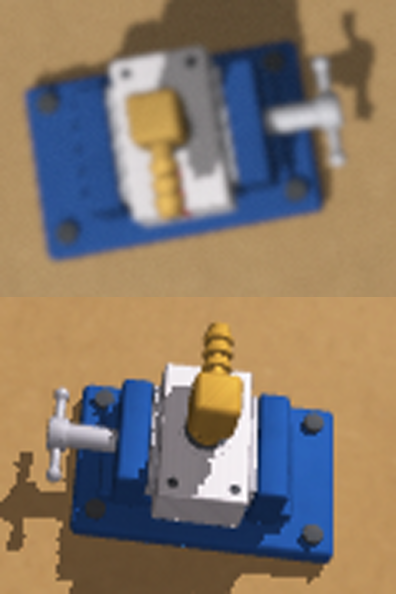

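The barb now covers the line, with a sliver of red to its right at about (187,210), which could be parallax. I'll measure the angle.

```bash
python3 - <<'E'
from h import *
def brass(n):
    a=np.load(n+'.npz');h=cv2.cvtColor(a['pixels'],cv2.COLOR_RGB2HSV)
    return a,h
P=np.array([486.8,375.3])
for n,x0,y0 in(('pics/t0',200,220),('pics/t3',200,220),('pics/s0',380,235),('pics/s3',380,235)):
    a,h=brass(n); m=cv2.inRange(h,(13,150,110),(30,255,255)); mm=np.zeros_like(m);mm[y0:y0+60,x0:x0+60]=m[y0:y0+60,x0:x0+60]
    v,u=np.nonzero(mm); w=back(a,np.c_[u,v],89.)[:,:2]; r=np.hypot(*(w-P).T)
    s=w[(r>27)&(r<56)]; 
    if 's' in n[5:]: s=s[(s-P)[:,0]<5]
    d=s.mean(0)-P; vx,vy,_,_=cv2.fitLine(s.astype(np.float32),2,0,.01,.01).ravel()
    print(n,len(s),'from axis',np.arctan2(d[1],d[0]).round(3),'line',np.arctan2(vy,vx).round(3),np.arctan2(-vy,-vx).round(3),r.max().round(1))
a,h=brass('pics/t0');R=((h[...,0]<8)|(h[...,0]>172))&(h[...,1]>140)&(h[...,2]>90)
v,u=np.nonzero(R[240:270,215:235]);w=back(a,np.c_[u+215,v+240],58.)[:,:2];d=w.mean(0)-P
vx,vy,_,_=cv2.fitLine(w.astype(np.float32),2,0,.01,.01).ravel()
print('red',len(w),w.mean(0),np.arctan2(d[1],d[0]),np.arctan2(vy,vx),np.arctan2(-vy,-vx))
E
```

```text
pics/t0 48 from axis -1.907 line 1.139 -2.003 44.2
pics/t3 7 from axis -2.95 line 0.117 -3.024 41.8
pics/s0 59 from axis -1.957 line 1.22 -1.922 48.3
pics/s3 70 from axis -3.035 line 0.128 -3.013 49.1
red 19 [460.2960454  372.37378886] -3.0316314195185705 0.16794376 -2.973649
```

```bash
python3 - <<'E'
from h import *
P=np.array([486.8,375.3]);out=[]
for n,u,v in(('t3',200,225),('s3',390,232)):
    a=np.load(f'pics/{n}.npz');k=8
    im=cv2.resize(a['pixels'][v:v+45,u:u+50,::-1],None,fx=k,fy=k,interpolation=cv2.INTER_CUBIC);im0=im.copy()
    for y,c in((-2.95,(0,255,0)),(-3.03,(255,0,255))):
        e=np.array([np.cos(y),np.sin(y)]);f=np.array([-e[1],e[0]])
        # silhouette of barb cylinder
        L=[[*(P+e*r+f*8.5*np.cos(t)),89+8.5*np.sin(t)] for r in(14,50) for t in np.linspace(0,6.28,24)]
        q=cv2.projectPoints(np.array(L),a['rvec'].astype(float),a['tvec'].astype(float),a['camera_matrix'].astype(float),None)[0].reshape(-1,2)
        h=cv2.convexHull(((q-[u-.5,v-.5])*k).astype(np.int32));cv2.polylines(im,[h],True,c,1)
    out.append(np.hstack([im0,im]))
o=np.vstack(out);cv2.imwrite('pics/z4.png',cv2.resize(o,(640,576)))
E
```

```text
(no output)
```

View pics/z4.png

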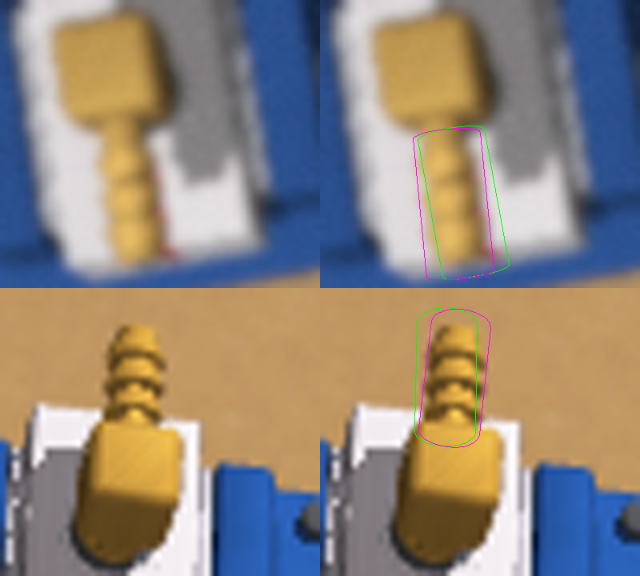

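```bash
python3 - <<'E'
from h import *
from scipy.optimize import minimize
P0=np.array([486.8,375.3])
def soft(a):
    p=a['pixels'].astype(float);return (p[...,0]+p[...,1])/2-p[...,2]   # yellowness
def rend(a,y,P,u,v,w,hh,k=6):
    e=np.array([np.cos(y),np.sin(y)]);f=np.array([-e[1],e[0]]);m=np.zeros((hh*k,w*k),np.uint8)
    def hull(L):
        q=cv2.projectPoints(np.array(L),a['rvec'].astype(float),a['tvec'].astype(float),a['camera_matrix'].astype(float),None)[0].reshape(-1,2)
        cv2.fillConvexPoly(m,cv2.convexHull(((q-[u-.5,v-.5])*k).round().astype(np.int32)),255)
    rr=7
    hull([[*(P+e*r+f*rr*np.cos(t)),89+rr*np.sin(t)] for r in(10,50) for t in np.linspace(0,6.28,24)])
    hull([[*(P+e*i*13+f*j*13),z] for i in(-1,1) for j in(-1,1) for z in(73,105)])
    return cv2.resize(m,(w,hh),interpolation=cv2.INTER_AREA)/255.
for n,u,v in(('t0',200,220),('t3',200,220),('s0',380,230),('s3',380,230)):
    a=np.load(f'pics/{n}.npz');w,hh=60,60
    p=a['pixels'][v:v+hh,u:u+w];h=cv2.cvtColor(np.ascontiguousarray(p),cv2.COLOR_RGB2HSV)
    m=cv2.inRange(h,(11,120,60),(32,255,255))/255.
    if n[0]=='s': # exclude wood: weaker saturation
        m=cv2.inRange(h,(11,175,60),(32,255,255))/255.
    best=[]
    for y in np.arange(-2.15,-1.7,.02) if n[1]=='0' else np.arange(-3.2,-2.75,.02):
        c=min((np.sum((rend(a,y,P0+[dx,dy],u,v,w,hh)-m)**2),dx,dy) for dx in(-4,-2,0,2,4) for dy in(-4,-2,0,2,4))
        best.append((c[0],round(y,2),c[1:]))
    print(n,m.sum(),sorted(best,key=lambda b:b[0])[:4])
# block edges angle in t0,t3: white mask
for n in('t0','t3'):
    a=np.load(f'pics/{n}.npz');g=cv2.cvtColor(a['pixels'],cv2.COLOR_RGB2HSV)
    blue=((g[...,0]>95)&(g[...,0]<130)&(g[...,1]>110))[200:290,170:290]
    # left block edge: last blue col left of block, rows 222..262
    E=[]
    for r in range(225,262):
        c=[x for x in range(195,215) if blue[r-200,x-170]]
        if c:E.append((max(c)+.5,r))
    W=back(a,E,58)[:,:2].astype(np.float32);l=cv2.fitLine(W,cv2.DIST_HUBER,0,.01,.01).ravel();print(n,'left edge',np.arctan2(-abs(l[1]),-abs(l[0])))
    E=[]
    for r in range(222,255):
        c=[x for x in range(228,250) if blue[r-200,x-170]]
        if c:E.append((min(c)-.5,r))
    W=back(a,E,58)[:,:2].astype(np.float32);l=cv2.fitLine(W,cv2.DIST_HUBER,0,.01,.01).ravel();print(n,'right edge',np.arctan2(-abs(l[1]),-abs(l[0])))
E
```

```text
t0 387.0 [(np.float64(153.2947020376778), np.float64(-2.03), (4, 0)), (np.float64(154.5759630911188), np.float64(-2.01), (4, 0)), (np.float64(154.84127643214148), np.float64(-1.99), (2, 0)), (np.float64(155.0721261053441), np.float64(-1.97), (4, 4))]
t3 374.0 [(np.float64(153.08250672818147), np.float64(-3.0), (2, 0)), (np.float64(153.2571164936563), np.float64(-3.02), (4, 2)), (np.float64(153.95052672049212), np.float64(-2.96), (4, 2)), (np.float64(153.9938638985006), np.float64(-2.92), (2, 4))]
s0 369.0 [(np.float64(118.62788158400616), np.float64(-2.01), (4, 0)), (np.float64(120.90683583237217), np.float64(-1.99), (4, 0)), (np.float64(121.68650519031141), np.float64(-1.97), (4, 2)), (np.float64(122.61331795463283), np.float64(-2.03), (4, 0))]
s3 282.0 [(np.float64(162.3931103421761), np.float64(-3.04), (4, 0)), (np.float64(164.55537101114956), np.float64(-3.06), (4, 0)), (np.float64(166.31581699346407), np.float64(-3.02), (4, 0)), (np.float64(169.36386005382548), np.float64(-2.98), (4, 2))]
t0 left edge -2.9762359
t0 right edge -2.8656301
t3 left edge -2.9753926
t3 right edge -2.955977
```

```bash
python3 - <<'E'
from h import *
u,v=380,235
out=[]
for n,u,v in(('s3',385,240),('t3',195,212)):
    a=np.load(f'pics/{n}.npz');k=8
    im=cv2.resize(a['pixels'][v:v+60,u:u+50,::-1],None,fx=k,fy=k,interpolation=cv2.INTER_CUBIC)
    P=np.array([487,375.5])
    for y,c in((-2.975,(0,255,0)),):
        e=np.array([np.cos(y),np.sin(y)]);f=np.array([-e[1],e[0]])
        for L in ([[*(P+e*i*42+f*j*25),58] for i,j in((1,1),(1,-1),(-1,-1),(-1,1))],[[*(P+e*i*13+f*j*13),105] for i,j in((1,1),(1,-1),(-1,-1),(-1,1))],[[*(P+e*r),97.5] for r in(13,50)]):
            q=cv2.projectPoints(np.array(L),a['rvec'].astype(float),a['tvec'].astype(float),a['camera_matrix'].astype(float),None)[0].reshape(-1,2)
            cv2.polylines(im,[((q-[u-.5,v-.5])*k).astype(np.int32)],True,c,1)
    out.append(im)
cv2.imwrite('pics/z5.png',np.hstack(out))
E
```

```text
(no output)
```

View pics/z5.png

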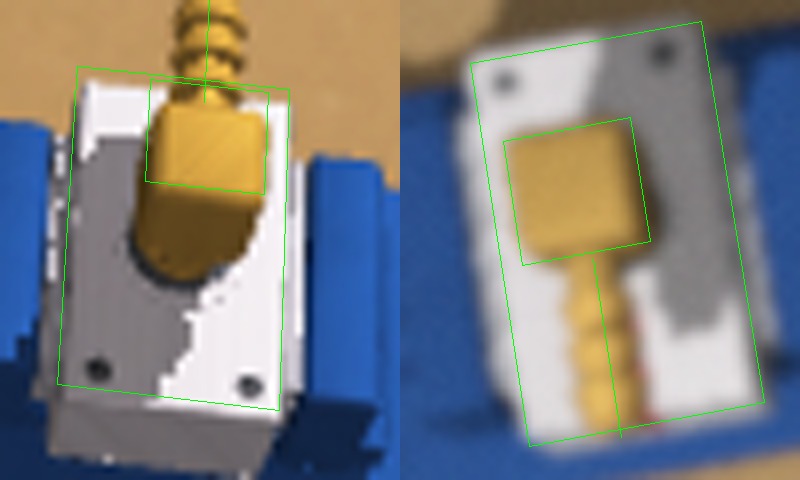

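```bash
python3 -c "
from station import env
print(env.finish_job())"
```

```text
the job is handed in; nothing more can be done
None
```

I screwed the brass elbow in clockwise until its barb lay over the red line, within about 0.05 rad by the camera images and if anything slightly past it, then released it. I didn't touch the black elbow, and I handed the job in at about 12.5 s.

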